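# Draw the inspection magnifier out over the herb pan

## Task

The bench magnifier on the dispensing counter is latched in. Press the round button on its housing so that the telescopic arm springs out to its first stop, then take hold of the upright knob on the arm and draw it all the way out to the second stop, bringing the lens over the herb pan. Finish while still holding the knob with the arm fully out, because its spring pulls it back; keep off the lens, and leave the pan and everything else on the counter where they are.

Things in the scene. Friction and masses are not known exactly. Their poses are not given: they have to be found in the camera images.
- magnifier: Bench magnifier fixed to the counter: dark base plate 220 x 100 x 12 mm, on it a grey box housing 190 mm long (its x), 56 mm wide, top 92 mm above the counter. Origin: middle of the base plate's underside, on the counter. Its -x axis (level) is the direction in which the telescopic arm comes out of the housing.
- button_top (a point): Centre of the top face of the round black release button, 28 mm diameter, on the housing's top 16.5 mm from the housing's middle towards the arm; stands 12 mm proud (104 mm above the counter). Pressed straight down.
- button (a joint): Press of the release button, m: 0 up, 0.008 fully down. Springs back; about 1.5 N to start and 5 to 6 N fully down. The latch lets the arm go at 0.005.
- slide (a joint): How far the telescopic arm is out, m: 0 latched in (at the start; cannot be pulled), 0.045 first stop, where its spring leaves it at rest within a second of the release, 0.120 second stop, a hard end. Beyond the first stop the spring pulls back with 110 N/m, about 8 N at the second; let go, it runs back to the first. A dark ring mark on the rod comes out of the housing's mouth at each stop.
- knob_grip (a point): Grip point on the axis of the upright round black knob on the arm: 20 mm diameter, smooth part free from 80 to 132 mm above the counter, this point 113 mm above it. Pinch it from above, best across the arm. On the magnifier's axis, 140 mm from its origin towards -x when latched in, moving with the arm. The point's axes are parallel to the magnifier's.
- lens_center (a point): Centre of the round lens at the arm's outer end, 82 mm outer diameter, 10 mm thick, level, 68 mm above the counter, 90 mm beyond the knob. The rod that carries knob and lens is 16 mm thick, its axis 68 mm above the counter.
- herb_pan: Loose sheet-metal dispensing pan with dried roots and fruit in it: 220 mm long (its x), 100 to 162 mm wide, 34 mm high; wide closed back at +x, open mouth at -x. Origin: middle of its underside. It lies where the lens comes to stand when the arm is fully out.
- mug: White mug, 80 mm diameter, 85 mm high, beside the housing. Origin: middle of the underside.
- jar: Closed amber jar, 64 mm diameter, 100 mm high, beside the arm. Origin: middle of the underside.
- weight_big: Brass weight, 36 mm diameter, 45 mm high, beside the housing. Origin: middle of the underside.
- weight_small: Brass weight, 28 mm diameter, 36 mm high, beside the arm. Origin: middle of the underside.
- brush: Hand brush, 170 mm long, lying on the counter behind the housing. Origin: middle of the underside.
- empty_pan: Empty pan of the same kind as the herb pan, at the right of the counter. Origin: middle of its underside.

How it is judged:
By the outcome, as a careful person would: the job done as asked, in the order asked, and still so for the second after the job is handed in, while the arm keeps its last pose, push and grip.
It also fails if it takes over 38 s, if anything falls off the work surface, if the arm or the gripper's body presses on something with over 40 N, if the wrist force passes 120 N, or if a joint passes its speed limit or range.

## Robot

A 6-joint arm with a two-finger parallel gripper is mounted at the origin on the work surface. World frame = base frame: x ahead of the robot, y to its left, z up, the work surface at z = 0. Lengths are in m, angles in rad, forces in N, time in s.
With the tool pointing down it reaches from about 0.3 to 0.875 m from the base axis. Payload 6.4 kg.
Tool frame: the origin (TCP) lies at the centre of the arm's flange, where the gripper is bolted on; the fingertips stand 173 mm ahead of it and the grasp point (between the pads) lies 155 mm ahead of it (ctrl.pinch_z is the distance from the TCP to the grasp point, in m); z points along the fingers, y is the direction in which the jaws open and shut (so a half turn about z gives the same grasp; the last joint's range is limited). The gripper opens to 85 mm and grips with 20 to 120 N. Pads are 22 mm wide; open, the fingers measure 114 mm over their backs; the gripper's body (76 mm by 85 mm) begins 54 mm behind the grasp point. The pads swing forward as they close: fully open they stand 13 mm farther back than shut.
Start: joints at [-1.487, 0.181, 1.607, -0, 1.354, -0.206], TCP at [0.164, -0.551, 0.405] pointing down, gripper open.
Joint ranges: [-2.99, 2.99], [-0.89, 2.07], [0.3, 2.58], [-1.14, 4.28], [0, 2.63], [-3.12, 3.12]. Speed limits (rad/s): [2.57, 2.57, 3.01, 3.14, 3.14, 3.14].

## Interface

Orientations are given as a unit quaternion [w, x, y, z].
In Python, from bench import ctrl gives the robot as it stands.
- The arm moves only by the tool drive_tool, never from a script. Its argument "commands" is a list that holds one entry, the list of rows, each a list of 7 numbers: the shift along the tool's x, y, z in units of 50 mm (1.0 is 50 mm), then the turn, a rotation vector about the tool's x, y, z in units of 8 degrees (1.0 is 8 degrees), then the closure in counts, from 0 (fully open) to 255 (shut). A call has 1 to 10 rows; each row shifts and turns the commanded pose from where the row before left it, along the tool's axes as they then stand; what a row does not reach is not made up. A row lasts 1/10 s, in which the tool goes at most 50 mm and 8.59 degrees, less where a joint would pass 70% of its speed; a pose out of reach is approached as far as the arm can. A call is refused whole if a number of a shift passes 1 or a number of a turn 1, either way. A call with a gripper value outside its range is refused whole. The fingers move at their own pace and stop on an object; the grip force is fixed at half the most. Time passes only in rows, so rows that do not move let the fingers close. It gives the time, the measured TCP pose, the force and the opening at its end, in the units of the state.
- ctrl.get_obs(): the state, without advancing time (a new reading comes with each control period).
- ctrl.camera(name): name is "scene" or "side" or "wrist"; returns a dict with "pixels" (400x640x3 uint8, red, green, blue), "depth" (400x640 float32, m along the optical axis (not along the pixel's ray), 0 where there is no reading), "intrinsics" (3x3 intrinsics, pixels), "R" (3x3) and "t" (3): a world point X has camera coordinates R X + t; the wrist camera has in their place "tool_from_camera" (4x4, takes a point from camera to tool coordinates, whose origin is the TCP and whose axes are the flange's). Camera axes: x right, y down, z forward; pixel columns grow to the right and rows downward; lengths in m; the calibration is good to about 2 mm. A picture is of the moment at which its call begins: read the wrist's pose just before it.
- ctrl.hand_in(): hands the job in, once; it reports no verdict.
The state is a dict: "time_s": time; "q": joint angles; "dq": joint speeds; "joint_efforts": joint torques, N m; "eef_pos": TCP position; "eef_rot": TCP orientation; "wrist_force": force on the tool from outside, world axes, zero at the start; "torque": the same for the moment, N m; "opening": opening from 0.0 (shut) to 1.0 (fully open).
Only numpy, scipy, OpenCV 4.12 (cv2) and the standard library are available. Lean on these libraries where they do the work, as an engineer would, in place of code of your own. Each camera call takes 0.05 s, during which the arm holds its last target. There are 200 camera calls.

## Working session

There is one attempt and no reset: what is moved stays moved. The work goes in short steps, Python scripts to look and compute and a tool call to move; the robot and the scene stay as the last step left them, time stands still between calls to the robot, and variables do not carry over. Pictures are saved under pics/ and viewed, about 8 in all and at most 12, crops included, and the job is handed in when it is done.

Besides the shell and the picture viewer there is one more tool, called after "Call:" as name([rows], argument=value, ...), one row to a line, values as JSON. drive_tool: Moves the arm, as the interface text tells. Its arguments: {"type":"object","properties":{"commands":{"type":"array","items":{"type":"array","items":{"type":"array","items":{"type":"number"}}}}},"required":["commands"]}

```bash
mkdir -p pics
python3 - <<'E'
from bench import ctrl
import cv2,numpy as np,pickle
o=ctrl.get_obs();print({k:np.round(v,3) for k,v in o.items()})
for n in("scene","side"):
    c=ctrl.camera(n);cv2.imwrite(f"pics/{n}0.png",c["pixels"][:,:,::-1]);pickle.dump(c,open(f"pics/{n}0.pkl","wb"))
    print(n,-c["R"].T@c["t"],c["R"][2])
E
```

```text
{'time_s': np.float64(0.0), 'q': array([-1.487,  0.182,  1.608,  0.   ,  1.354, -0.206]), 'dq': array([ 0.   , -0.001, -0.001,  0.001,  0.002, -0.001]), 'joint_efforts': array([-1.0000e-03, -4.4487e+01, -3.5133e+01, -0.0000e+00,  9.0000e-03,
       -0.0000e+00]), 'eef_pos': array([ 0.164, -0.551,  0.404]), 'eef_rot': array([-0.001,  0.99 ,  0.144,  0.   ]), 'wrist_force': array([-0.027,  0.199, -0.441]), 'torque': array([-0.001,  0.02 , -0.046]), 'opening': np.float64(1.0)}
scene [1.39803141 0.39164303 1.17974583] [-0.53868072 -0.37232162 -0.75577754]
side [0.02014155 0.94671773 0.79080198] [ 0.41194005 -0.77196346 -0.48412582]
```

View pics/scene0.png

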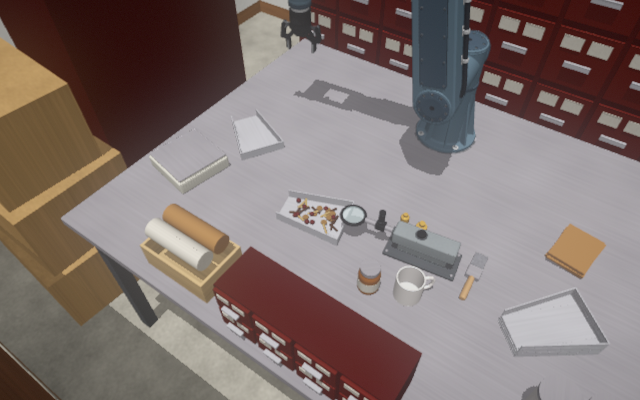

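View pics/side0.png

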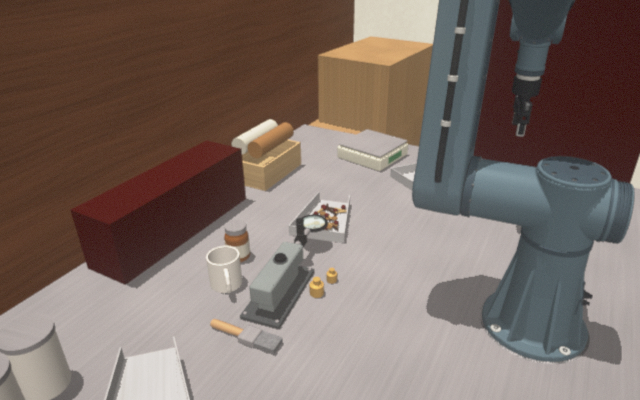

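Scene view: the button is near (422,234), the knob near (381,215) and the lens near (353,214). Side view: the button is near (281,258), the knob near (301,228) and the lens near (313,223). I'll enlarge both to read them more closely.

Run:
```python
import cv2,numpy as np
a=cv2.imread("pics/scene0.png")[190:290,330:470];b=cv2.imread("pics/side0.png")[200:330,220:350]
f=lambda i:cv2.resize(i,None,fx=5.7,fy=5.7,interpolation=cv2.INTER_CUBIC)
a=cv2.resize(a,None,fx=5,fy=5,interpolation=cv2.INTER_CUBIC);b=cv2.resize(b,None,fx=4.5,fy=4.5,interpolation=cv2.INTER_CUBIC)
cv2.imwrite("pics/a.png",a);cv2.imwrite("pics/b.png",b)
```

```text
(no output)
```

View pics/a.png

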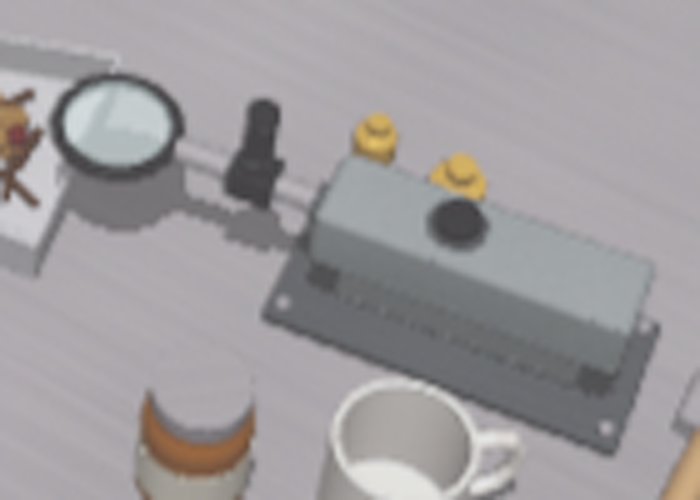

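View pics/b.png

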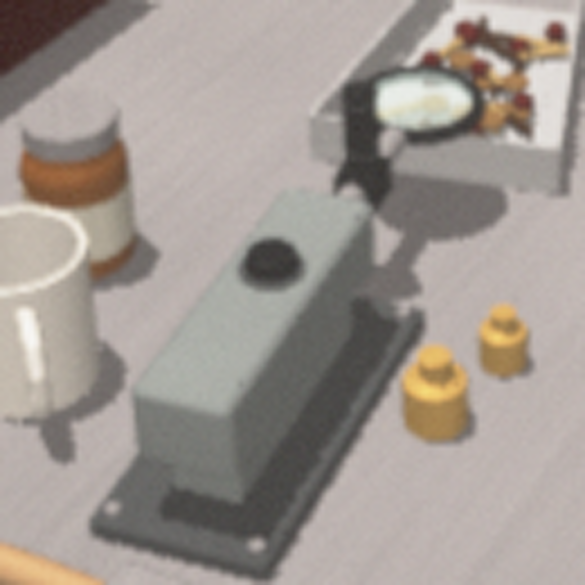

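Crop readings in full-image pixels:

| Point | Scene | Side |
|---|---|---|
| Button | (421.6,234.2) | (280.7,258.2) |
| Lens | (353.6,215) | (314.9,222.2) |
| Knob top | (382.8,211) | (300.4,219.6) |

The weights stand on the robot side of the housing. The jar and mug are on the other side.

```bash
cat > h.py <<'E'
import numpy as np,pickle
def ray(c,u,v):
    d=c["R"].T@np.linalg.solve(c["intrinsics"],[u,v,1.]);return -c["R"].T@c["t"],d
def onz(c,u,v,z):
    o,d=ray(c,u,v);return o+d*(z-o[2])/d[2]
def tri(rs):
    A=0;b=0
    for o,d in rs:
        d=d/np.linalg.norm(d);P=np.eye(3)-np.outer(d,d);A=A+P;b=b+P@o
    return np.linalg.solve(A,b)
E
python3 - <<'E'
from h import *
np.set_printoptions(precision=4,suppress=True)
S=pickle.load(open("pics/scene0.pkl","rb"));T=pickle.load(open("pics/side0.pkl","rb"))
for n,s,t,z in(("button",(421.6,234.2),(280.7,258.2),.104),("lens",(353.6,215),(314.9,222.2),.073),("knobtop",(382.8,211),(300.4,219.6),.135)):
    print(n,onz(S,*s,z),onz(T,*t,z),"tri",tri([ray(S,*s),ray(T,*t)]))
A=lambda x,y:(330+x/5,190+y/5)
B=lambda x,y:(220+x/4.5,200+y/4.5)
print("housing S",*[onz(S,*A(*p),.092) for p in((350,158),(655,262),(620,335),(315,232))])
print("housing T",*[onz(T,*B(*p),.092) for p in((290,190),(372,215),(238,412),(138,392))])
print("plate S",*[onz(S,*A(*p),.012) for p in((263,316),(612,452),(660,325))])
print("plate T",*[onz(T,*B(*p),.012) for p in((95,523),(268,572),(424,315))])
print("weights",onz(S,*A(376,122),.036),onz(S,*A(460,165),.045),"jar",onz(S,*A(202,390),.1),"mug",onz(S,*A(403,428),.085))
E
```

```text
button [0.5671 0.1692 0.104 ] [0.5532 0.1754 0.104 ] tri [0.5599 0.1668 0.0955]
lens [ 0.5952 -0.0412  0.073 ] [ 0.5837 -0.0429  0.073 ] tri [ 0.5882 -0.0464  0.0671]
knobtop [0.5792 0.0448 0.135 ] [0.5735 0.049  0.135 ] tri [0.5765 0.0438 0.1314]
housing S [0.5522 0.0929 0.092 ] [0.5202 0.2728 0.092 ] [0.5782 0.2771 0.092 ] [0.6121 0.1023 0.092 ]
housing T [0.5905 0.101  0.092 ] [0.5379 0.1004 0.092 ] [0.512 0.272 0.092] [0.5635 0.2824 0.092 ]
plate S [0.6276 0.0859 0.012 ] [0.5957 0.2986 0.012 ] [0.4975 0.2855 0.012 ]
plate T [0.585  0.2996 0.012 ] [0.4893 0.2877 0.012 ] [0.521  0.0746 0.012 ]
weights [0.4735 0.0772 0.036 ] [0.4819 0.1385 0.045 ] jar [0.7469 0.1058 0.1   ] mug [0.6967 0.2044 0.085 ]
```

The two cameras differ by about 10 mm in x, so I'll refine with the wrist camera from above the magnifier. I'm moving there first, then turning the jaws across the arm.

Call:
drive_tool([
  [[0.675,-0.635,0,0,0,0,0],[0.675,-0.635,0,0,0,0,0],[0.675,-0.635,0,0,0,0,0],[0.675,-0.635,0,0,0,0,0],[0.675,-0.635,0,0,0,0,0],[0.675,-0.635,0,0,0,0,0],[0.675,-0.635,0,0,0,0,0],[0.675,-0.635,0,0,0,0,0],[0.675,-0.635,0,0,0,0,0],[0.675,-0.635,0,0,0,0,0]],
])

```text
time_s: 1.1
eef_pos: [0.3974, -0.1484, 0.4046]
eef_rot: [0.0, 0.99, 0.144, 0.0]
wrist_force: [-0.3, -1.4, 0.0]
opening: 1.0
```

Call:
drive_tool([
  [[0.675,-0.635,0,0,0,0,0],[0.675,-0.635,0,0,0,0,0],[0.675,-0.635,0,0,0,0,0],[0.675,-0.635,0,0,0,0,0],[0.675,-0.635,0,0,0,0,0],[0.675,-0.635,0,0,0,0,0],[0.675,-0.635,0,0,0,0,0]],
])

```text
time_s: 1.8
eef_pos: [0.5604, 0.1322, 0.4043]
eef_rot: [0.0, 0.989, 0.145, -0.0]
wrist_force: [1.4, -1.1, 0.9]
opening: 1.003
```

Call:
drive_tool([
  [[0,0,0,0,0,-1,0],[0,0,0,0,0,-1,0],[0,0,0,0,0,-1,0],[0,0,0,0,0,-1,0],[0,0,0,0,0,-1,0],[0,0,0,0,0,-1,0],[0,0,0,0,0,-1,0],[0,0,0,0,0,-1,0],[0,0,0,0,0,-1,0],[0,0,0,0,0,-0.16,0]],
])

```text
time_s: 2.8
eef_pos: [0.5598, 0.1302, 0.4042]
eef_rot: [-0.0, 0.707, 0.707, -0.0]
wrist_force: [-0.8, 0.0, 0.0]
opening: 1.004
```

Run:
```python
from bench import ctrl
import cv2,numpy as np,pickle
o=ctrl.get_obs();c=ctrl.camera("wrist");c["obs"]=o
print(o["time_s"],o["eef_pos"],o["eef_rot"],o["q"]);print(c["tool_from_camera"].round(3),c["intrinsics"])
pickle.dump(c,open("pics/w1.pkl","wb"));cv2.imwrite("pics/w1.png",c["pixels"][:,:,::-1])
```

```text
2.8 [0.55975541 0.13018179 0.40419599] [-3.40971514e-04  7.07064228e-01  7.07149168e-01 -3.40447498e-04] [2.20595072e-02 1.80818126e-01 1.60799671e+00 2.24665879e-05
 1.35374124e+00 2.19345351e-02]
[[ 0.    -0.946 -0.324  0.085]
 [ 1.    -0.     0.    -0.   ]
 [-0.    -0.324  0.946  0.031]
 [ 0.     0.     0.     1.   ]] [[305.74927448   0.         321.91136766]
 [  0.         305.74927448 197.92453323]
 [  0.           0.           1.        ]]
```

View pics/w1.png

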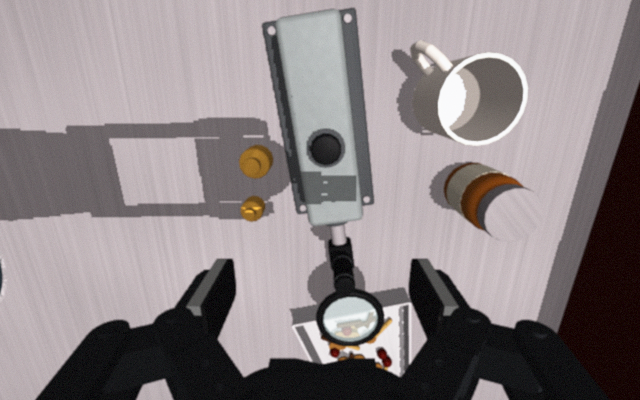

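Wrist view: button top at (326,148) and lens at (350,319), with the knob seen from behind near (343,270). The housing top corners are near (278,18), (341,10), (362,218) and (309,224).

```bash
cat >> h.py <<'E'
from scipy.spatial.transform import Rotation as Ro
def wrist(c):
    o=c["obs"];M=np.eye(4);q=o["eef_rot"];M[:3,:3]=Ro.from_quat([q[1],q[2],q[3],q[0]]).as_matrix();M[:3,3]=o["eef_pos"]
    W=np.linalg.inv(M@c["tool_from_camera"]);return dict(c,R=W[:3,:3],t=W[:3,3])
E
python3 - <<'E'
from h import *
np.set_printoptions(precision=4,suppress=True)
W=wrist(pickle.load(open("pics/w1.pkl","rb")))
S=pickle.load(open("pics/scene0.pkl","rb"));T=pickle.load(open("pics/side0.pkl","rb"))
b=onz(W,326,147,.104);l=onz(W,350,318,.073)
print("b,l",b,l,np.linalg.norm((b-l)[:2]),"ang",np.degrees(np.arctan2(*(l-b)[:2])))
h=[onz(W,*p,.092) for p in((278,18),(341,10),(362,218),(309,224))];print(*h,"mid",np.mean(h,0))
print("holes",*[onz(W,*p,.012) for p in((271,31),(348,18),(301,209),(366,200))])
P=lambda c,u,v:c["depth"][int(v),int(u)]
def dep(c,u,v):
    o,d=ray(c,u,v);return o+d*P(c,u,v)
print("depth b",dep(W,326,147),dep(S,421.6,234.2),dep(T,280.7,258.2))
print("tri b",tri([ray(W,326,147),ray(S,421.6,234.2),ray(T,280.7,258.2)]),"l",tri([ray(W,350,318),ray(S,353.6,215),ray(T,314.9,222.2)]))
print("counter W",dep(W,230,80),"S",dep(S,300,260),"T",dep(T,200,330))
E
```

```text
b,l [0.5631 0.1698 0.104 ] [ 0.5932 -0.0404  0.073 ] 0.2123971032402341 ang 171.84888937600084
[0.524  0.2722 0.092 ] [0.5748 0.2778 0.092 ] [0.5994 0.0972 0.092 ] [0.5466 0.0907 0.092 ] mid [0.5612 0.1845 0.092 ]
holes [0.5059 0.2765 0.012 ] [0.5866 0.2885 0.012 ] [0.5331 0.0761 0.012 ] [0.6147 0.0882 0.012 ]
depth b [0.5631 0.1698 0.1036] [0.5651 0.1687 0.1014] [0.5552 0.1725 0.1015]
tri b [0.5613 0.1674 0.0959] l [ 0.5905 -0.0459  0.0676]
counter W [ 0.4541  0.2289 -0.0021] S [ 0.7824 -0.1099 -0.0007] T [ 0.6492  0.367  -0.0012]
```

Wrist-depth gives the button at (0.563, 0.170, 0.104), matching its stated height. The arm axis is at 8° and the button-to-lens distance is 212 mm against 213.5 mm expected. Next I shut the fingers, turn the last 8° and come down to just above the button.

Call:
drive_tool([
  [[0,0,0,0,0,-1,255],[0.38,0.08,0,0,0,0,255],[0.38,0.08,0,0,0,0,255],[0,0,0.57,0,0,0,255],[0,0,0.57,0,0,0,255],[0,0,0.57,0,0,0,255],[0,0,0.4,0,0,0,255],[0,0,0.2,0,0,0,255],[0,0,0,0,0,0,255],[0,0,0,0,0,0,255]],
])

```text
time_s: 3.85
eef_pos: [0.5631, 0.1689, 0.2901]
eef_rot: [0.0, 0.657, 0.754, 0.0]
wrist_force: [0.3, 1.0, 0.9]
opening: -0.004
```

Run:
```python
from bench import ctrl
import cv2,numpy as np,pickle
o=ctrl.get_obs();c=ctrl.camera("side");print(o["time_s"],o["eef_pos"],o["eef_rot"],o["wrist_force"],o["opening"])
cv2.imwrite("pics/s1.png",cv2.resize(c["pixels"][150:310,200:400,::-1],None,fx=3,fy=3))
```

```text
3.85 [0.56307961 0.16891775 0.29005699] [3.98924000e-04 6.57209985e-01 7.53707314e-01 4.02399166e-04] [0.29382072 1.03605122 0.88790344] -0.004342787530323111
```

View pics/s1.png

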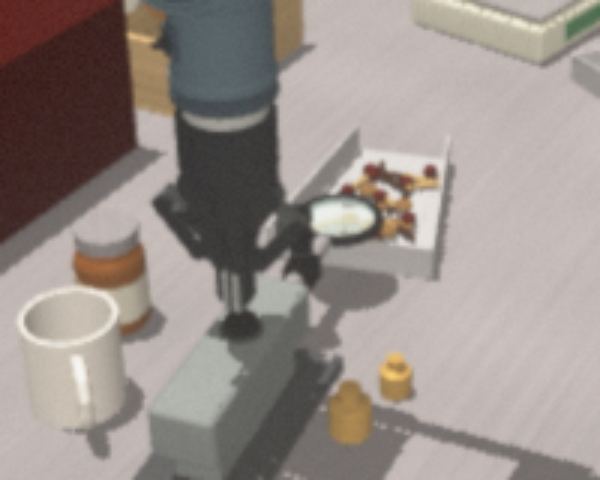

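The shut fingertips stand just above the button, centred on it at about (243,325) in the crop. I'm pressing it now.

Call:
drive_tool([
  [[0,0,0.16,0,0,0,255],[0,0,0.1,0,0,0,255],[0,0,0.07,0,0,0,255],[0,0,0.06,0,0,0,255],[0,0,0.02,0,0,0,255],[0,0,0,0,0,0,255]],
])

```text
time_s: 4.5
eef_pos: [0.563, 0.1689, 0.2695]
eef_rot: [0.0, 0.657, 0.754, 0.0]
wrist_force: [0.0, 0.5, 6.3]
opening: 0.001
```

It pushes back with 6.3 N at about 7.5 mm of travel, so the button is fully pressed. I'm lifting, opening and looking.

Call:
drive_tool([
  [[0,0,-0.3,0,0,0,255],[0,0,-0.6,0,0,0,255],[0,0,-0.6,0,0,0,255],[-0.4,0,-0.6,0,0,0,0],[-0.6,0,-0.5,0,0,0,0],[0,0,0,0,0,0,0],[0,0,0,0,0,0,0],[0,0,0,0,0,0,0],[0,0,0,0,0,0,0],[0,0,0,0,0,0,0]],
])

```text
time_s: 5.5
eef_pos: [0.5691, 0.1201, 0.3975]
eef_rot: [-0.001, 0.656, 0.754, -0.001]
wrist_force: [-0.4, -0.3, -0.0]
opening: 1.003
```

Run:
```python
from bench import ctrl
import cv2,numpy as np,pickle
o=ctrl.get_obs();c=ctrl.camera("wrist");c["obs"]=o
print(o["time_s"],o["eef_pos"],o["eef_rot"])
pickle.dump(c,open("pics/w2.pkl","wb"));cv2.imwrite("pics/w2.png",c["pixels"][:,:,::-1])
s=ctrl.camera("scene");pickle.dump(s,open("pics/s2.pkl","wb"));cv2.imwrite("pics/s2.png",s["pixels"][:,:,::-1])
```

```text
5.5 [0.56909458 0.12007551 0.39748043] [-8.94479051e-04  6.56450460e-01  7.54368293e-01 -6.86964920e-04]
```

View pics/w2.png

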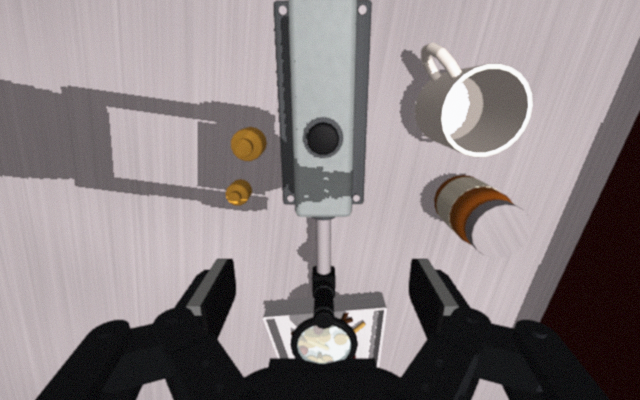

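The arm is out: the rod is longer, its collar is at about (323,275), the lens centre is at (322,344) and the button is at (323,137). The magnifier now lines up with the tool axes. Next I work out the knob position.

Run:
```python
from h import *
np.set_printoptions(precision=4,suppress=True)
W=wrist(pickle.load(open("pics/w2.pkl","rb")))
b=onz(W,323,137,.104);l=onz(W,322.5,344,.073);d=(l-b)[:2];L=np.linalg.norm(d);d/=L
print(b,l,L,"exp .2585",np.degrees(np.arctan2(*d)))
k=l[:2]-.09*d;k2=b[:2]+.1685*d;print("knob",k,k2)
p=W["obs"]["eef_pos"];R=Ro.from_quat(np.roll(W["obs"]["eef_rot"],-1)).as_matrix()
print("tool shift units",R.T@(np.r_[(k+k2)/2,p[2]]-p)/.05,"tool x",R[:,0])
```

```text
[0.5627 0.1691 0.104 ] [ 0.5974 -0.0812  0.073 ] 0.25263661106173907 exp .2585 172.11334036590375
knob [0.5851 0.008 ] [0.5859 0.0021]
tool shift units [-2.3237  0.0063 -0.0011] tool x [-0.1381  0.9904  0.0004]
```

Call:
drive_tool([
  [[-0.7,0,0,0,0,0,0],[-0.8,0,0,0,0,0,0],[-0.6,0,0,0,0,0,0],[-0.26,0,0,0,0,0,0],[0,0,0.6,0,0,0,0],[0,0,0.7,0,0,0,0],[0,0,0.6,0,0,0,0],[0,0,0.4,0,0,0,0],[0,0,0.29,0,0,0,0],[0,0,0,0,0,0,0]],
])

```text
time_s: 6.6
eef_pos: [0.5848, 0.0032, 0.2669]
eef_rot: [-0.002, 0.657, 0.754, -0.001]
wrist_force: [0.4, -0.1, -0.1]
opening: 0.997
```

Run:
```python
from bench import ctrl
import cv2
for n,(a,b,c,d) in (("side",(150,310,220,420)),("scene",(150,290,300,480))):
    i=ctrl.camera(n)["pixels"][a:b,c:d,::-1];cv2.imwrite(f"pics/g_{n}.png",cv2.resize(i,(560,440),interpolation=cv2.INTER_CUBIC))
x=cv2.imread("pics/g_side.png");y=cv2.imread("pics/g_scene.png");cv2.imwrite("pics/g.png",cv2.resize(cv2.hconcat([x,y]),None,fx=.71,fy=.9))
```

```text
(no output)
```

View pics/g.png

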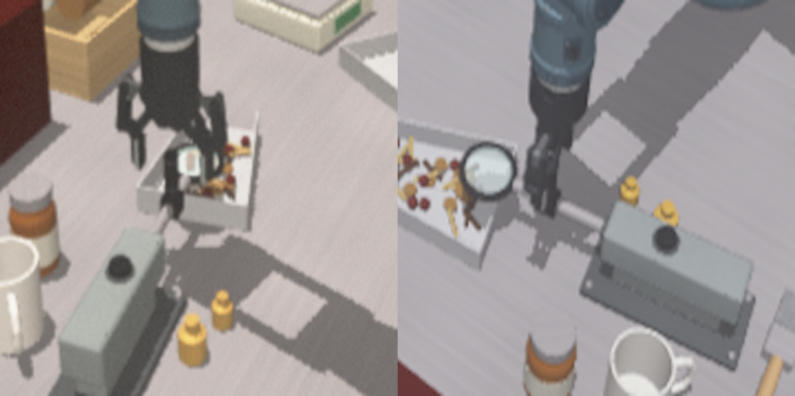

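The fingers straddle the knob in both views, with no contact on anything else. Closing now.

Call:
drive_tool([
  [[0,0,0,0,0,0,255],[0,0,0,0,0,0,255],[0,0,0,0,0,0,255],[0,0,0,0,0,0,255],[0,0,0,0,0,0,255],[0,0,0,0,0,0,255],[0,0,0,0,0,0,255],[0,0,0,0,0,0,255],[0,0,0,0,0,0,255],[0,0,0,0,0,0,255]],
])

```text
time_s: 7.7
eef_pos: [0.5862, 0.0024, 0.2698]
eef_rot: [0.001, 0.657, 0.754, 0.0]
wrist_force: [3.8, 0.7, 4.7]
opening: 0.217
```

The opening of 0.217 (about 19 mm) fits the 20 mm knob. Drawing most of the way out.

Call:
drive_tool([
  [[-0.1,0,0,0,0,0,255],[-0.2,0,0,0,0,0,255],[-0.2,0,0,0,0,0,255],[-0.2,0,0,0,0,0,255],[-0.2,0,0,0,0,0,255],[-0.2,0,0,0,0,0,255],[-0.2,0,0,0,0,0,255],[-0.1,0,0,0,0,0,255],[0,0,0,0,0,0,255]],
])

```text
time_s: 8.6
eef_pos: [0.5959, -0.0662, 0.2698]
eef_rot: [0.0, 0.657, 0.754, 0.002]
wrist_force: [4.4, 7.1, 6.0]
opening: 0.218
```

Spring force is 7 N at 69 mm, as expected. I'm creeping to the hard stop in small steps.

Call:
drive_tool([
  [[-0.06,0,0,0,0,0,255],[-0.05,0,0,0,0,0,255],[0,0,0,0,0,0,255]],
])

```text
time_s: 8.9
eef_pos: [0.5966, -0.071, 0.2698]
eef_rot: [-0.0, 0.657, 0.754, 0.002]
wrist_force: [4.9, 7.4, 7.1]
opening: 0.222
```

Call:
drive_tool([
  [[-0.05,0,0,0,0,0,255],[0,0,0,0,0,0,255],[0,0,0,0,0,0,255]],
])

```text
time_s: 9.2
eef_pos: [0.5969, -0.0732, 0.2698]
eef_rot: [-0.0, 0.657, 0.754, 0.002]
wrist_force: [5.0, 8.7, 6.4]
opening: 0.213
```

Call:
drive_tool([
  [[-0.05,0,0,0,0,0,255],[0,0,0,0,0,0,255],[0,0,0,0,0,0,255]],
])

```text
time_s: 9.5
eef_pos: [0.5972, -0.0751, 0.2698]
eef_rot: [-0.001, 0.657, 0.754, 0.002]
wrist_force: [4.7, 10.3, 7.1]
opening: 0.223
```

Call:
drive_tool([
  [[-0.05,0,0,0,0,0,255],[0,0,0,0,0,0,255],[0,0,0,0,0,0,255]],
])

```text
time_s: 9.8
eef_pos: [0.5974, -0.0758, 0.2698]
eef_rot: [-0.002, 0.656, 0.754, 0.003]
wrist_force: [3.7, 19.4, 9.6]
opening: 0.218
```

The force jumped from 10 to 19 N while the tool barely moved, so this is the hard stop, 78–79 mm from the grasp. I'm holding there and checking by camera, including that the other objects haven't moved.

Call:
drive_tool([
  [[0,0,0,0,0,0,255],[0,0,0,0,0,0,255],[0,0,0,0,0,0,255],[0,0,0,0,0,0,255],[0,0,0,0,0,0,255],[0,0,0,0,0,0,255]],
])

```text
time_s: 10.4
eef_pos: [0.5974, -0.0758, 0.2698]
eef_rot: [-0.002, 0.656, 0.754, 0.003]
wrist_force: [2.8, 19.7, 9.7]
opening: 0.217
```

Run:
```python
from bench import ctrl
import cv2,pickle,numpy as np
o=ctrl.get_obs();print(o["time_s"],o["eef_pos"],o["wrist_force"],o["opening"])
s=ctrl.camera("scene")["pixels"][:,:,::-1];s0=cv2.imread("pics/scene0.png")
f=lambda i:cv2.resize(i[170:290,270:450],(540,360),interpolation=cv2.INTER_CUBIC)
w=ctrl.camera("side")["pixels"][170:290,240:400,::-1]
cv2.imwrite("pics/f.png",cv2.resize(cv2.hconcat([f(s),cv2.resize(w,(480,360),interpolation=cv2.INTER_CUBIC)]),(800,282)))
cv2.imwrite("pics/f.png",cv2.vconcat([cv2.imread("pics/f.png"),cv2.resize(cv2.hconcat([f(s0),cv2.resize(cv2.imread("pics/side0.png")[170:290,240:400],(480,360))]),(800,282))]))
```

```text
10.4 [ 0.59738084 -0.07578392  0.2697767 ] [ 2.76609824 19.65931795  9.74690725] 0.21667104529853135
```

View pics/f.png

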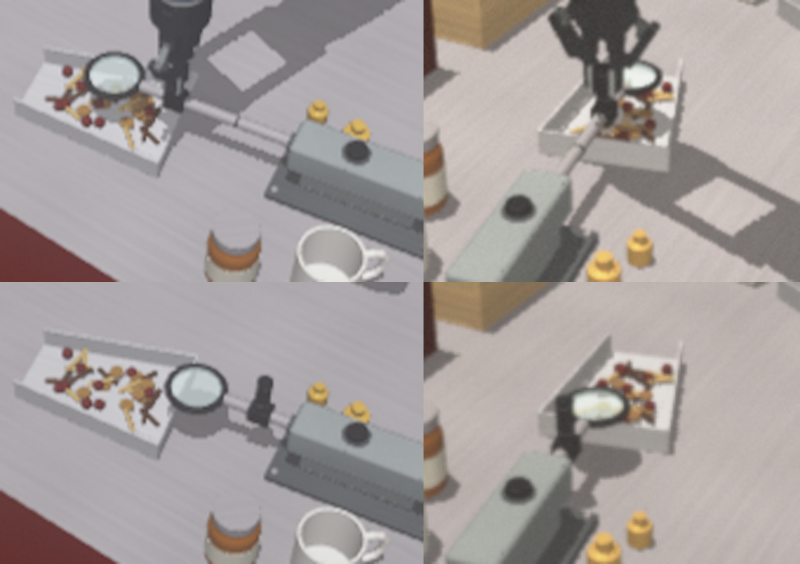

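The lens stands over the pan at about (115,75) and the knob is in the grip. Ring marks show mid-rod and near the mouth. The pan, weights, jar and mug are where they were. Handing in.

```bash
python3 -c "
from bench import ctrl
print(ctrl.hand_in())"
```

```text
the job is handed in; nothing more can be done
None
```

I pressed the button, drew the arm out to the second stop, and handed in at 10.4 s with the gripper still holding the knob. No verdict was reported.

- **Button:** I pressed it with shut fingertips, about 7.5 mm down at 6.3 N. The next wrist picture showed the arm sprung out to its first stop.
- **Draw:** I pinched the knob across the arm (opening about 18.5 mm on the 20 mm knob). The force followed the spring up to 8–10 N. It then jumped to about 19.5 N with almost no further motion, which I took as the hard stop.
- **Final hold:** Over the last 0.6 s the pose, opening and force stayed steady.
- **Final pictures:** The lens is over the herb pan, and the pan, jar, mug and two weights are where they started. The brush and empty pan were outside these crops, but nothing went near them.

Three readings disagreed:
- **Cameras:** The scene and side cameras differed by about 10 mm in x, so I used the wrist camera, which agreed with the given heights and sizes.
- **First stop:** The button-to-lens distance read 253 mm instead of 258.5 mm, with the lens partly hidden by the gripper.
- **Total draw:** It came to 78–79 mm at the flange instead of 75 mm, which I put down to finger slip and compliance under load.

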